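# Inspect a bearing under the loupe

## Robot

A 6-joint arm with a two-finger parallel gripper is mounted at the origin on the work surface. World frame = base frame: x ahead of the robot, y to its left, z up, the work surface at z = 0. Lengths are in m, angles in rad, forces in N, time in s.
With the tool pointing down it reaches from about 0.35 to 0.975 m from the base axis. Payload 17.4 kg.
Tool frame: the origin (TCP) lies between the finger pads; the fingertips stand 22 mm ahead of it and the grasp point (between the pads) lies 3 mm ahead of it (bot.tip_extent is the distance from the TCP to the fingertips, in m); z points along the fingers, y is the line along which they close (so a half turn about z gives the same grasp; the last joint's range is limited). The gripper opens to 85 mm and grips with 20 to 120 N. Pads are 22 mm wide; open, the fingers measure 114 mm over their backs; the gripper's body (76 mm by 85 mm) begins 54 mm behind the grasp point. The pads swing forward as they close: fully open they stand 13 mm farther back than shut.
Start: joints at [-1.142, 0.116, 1.442, -0, 1.584, -0.038], TCP at [0.304, -0.603, 0.253] pointing down, gripper open.
Joint ranges: [-2.83, 2.83], [-0.83, 2.19], [0.07, 2.5], [-1.14, 4.28], [0.01, 3], [-2.97, 2.97]. Speed limits (rad/s): [1.89, 1.89, 2.22, 3.14, 3.14, 3.14].

## Interface

Orientations are given as a rotation vector (axis times angle).
In Python, from cell import bot gives the robot as it stands. The module is installed in compiled form; this text tells all that it offers.
- The arm moves only by the tool play_rows, never from a script. Its argument "deltas" is a list of rows, each an object with "hand": the finger opening in mm, from 0 to 85.4; "delta_pos": the shift along the world's x, y, z in units of 50 mm (1.0 is 50 mm), a list of three; "rotation": the turn, a rotation vector about the world's x, y, z in degrees, a list of three. A call has 1 to 5 rows; each row is the pose to reach, as a shift and turn from the pose commanded when the call began; what a row does not reach only later rows make up. A row lasts 1/8 s, in which the tool goes at most 62.5 mm and 10.7 degrees, less where a joint would pass 70% of its speed; a pose out of reach is approached as far as the arm can. A call with a gripper value outside its range is refused whole. The fingers move at their own pace and stop on an object; "force" is the grip in N (left out, the last holds). Time passes only in rows, so rows that repeat a pose let the fingers close. It gives the time, the measured TCP pose, the force, the opening and the grip force at its end, in the units of the state.
- bot.get_obs(): the state, without advancing time (a new reading comes with each control period).
- bot.capture(name): name is "scene" or "side" or "wrist"; returns the picture (420x560x3 uint8, blue, green, red); there is no depth.
- bot.camera_params(name): a dict with "camera_matrix" (3x3 intrinsics, pixels), "dist_coeffs" ([k1, k2, p1, p2, k3] as OpenCV has them; the pictures are not rectified), "R" (3x3) and "t" (3): a world point X has camera coordinates R X + t; the wrist camera has in their place "T_tool_cam" (4x4, takes a point from camera to tool coordinates, whose origin is the TCP and whose axes are the flange's). Camera axes: x right, y down, z forward; pixel columns grow to the right and rows downward; lengths in m; the calibration is good to about 2 mm. A picture is of the moment at which its call begins: read the wrist's pose just before it. camera_params takes no time and is no camera call.
- bot.hand_in(): hands the job in; it is judged then, once.
The state is a dict: "t": time; "joints": joint angles; "qvel": joint speeds; "joint_efforts": joint torques, N m; "ee_pos": TCP position; "ee_rot": TCP orientation; "wrist_force": force on the tool from outside, world axes, zero at the start; "wrist_torque": the same for the moment, N m; "width": opening from 0.0 (shut) to 1.0 (fully open); "grasp_force": force on a finger pad.
Only numpy, scipy, OpenCV 4.12 (cv2) and the standard library are available. Lean on these libraries where they do the work, as an engineer would, in place of code of your own. Each camera call takes 0.05 s, during which the arm holds its last target. There are 200 camera calls.

## Task

First slide the large black-sealed bearing along the bench, without lifting it, until it lies wholly inside the blue ring. Then pick the loupe up off its grey rest and hold it level with the lens centred above the bearing, at the height of the orange collar on the gauge post, and finish while still holding it there, steady and touching nothing else. Do not shift the collar, and leave the small red-sealed bearing, the jar and the calculator where they are.

Things in the scene. Friction and masses are not known exactly. Their poses are not given: they have to be found in the camera images.
- bearing: large loose ball bearing with a black seal, lying flat on the bench: outside diameter 80 mm, open bore of diameter 40 mm, 18 mm high, 0.25 to 0.47 kg. Origin at the centre of its underside, z up. It starts to the left or the right of the ring.
- gauge: fixed inspection place: a flat blue ring printed on the bench (inner diameter 104 mm, outer 114 mm; no height, things slide over it) and a gauge post. Origin at the ring's centre on the bench; its x axis points away from the robot side (within 0.5 rad of world x) to the post, whose axis stands 130 mm from the ring's centre. The post is steel, 12 mm in diameter, top 185 mm above the bench, on a grey foot 50 mm in diameter and 10 mm high.
- focus_mark (a point): centre of the orange collar (28 mm in diameter, 10 mm high) on the gauge post, at mid-height of the collar. Its height above the bench, between 100 and 150 mm, is the height at which the middle of the lens must be held. The collar is a stiff slide fit on the post; it is not to be moved.
- cradle: fixed grey rest that carries the loupe, on the side of the ring away from the bearing: base plate 200 x 60 mm, 6 mm high, with a block near each end (44 mm high and 76 mm wide under the lens at x = +57 mm, 40 mm high and 50 mm wide under the rear end of the handle from x = -90 to -70 mm); the handle is free on both sides between them. Origin at the centre of the base plate's underside, x axis along the loupe towards the lens.
- loupe: loose hand loupe, 0.17 kg, lying level on the rest: black lens rim 72 mm in diameter and 12 mm thick with a clear glass lens, and a straight blue handle 24 mm wide and 20 mm thick running from 34 to 150 mm from the lens centre. Origin at the centre of the lens at mid-thickness, 50 mm above the bench at the start; z axis along the optical axis (up), handle along -x. Rim and handle share one mid-plane.
- loupe_grip (a point): place to pinch the loupe: on the middle line of the handle, 85 mm from the lens centre (x = -85 mm in the loupe's frame), at mid-thickness, near the centre of mass. Pinch across the 24 mm width.
- spare_bearing: small loose bearing with a red seal, 52 mm in diameter, 15 mm high, not to be moved. Origin at the centre of its underside.
- jar: small closed jar with a white cap, 48 mm in diameter, 45 mm high, not to be moved. Origin at the centre of its underside.
- calculator: flat grey desk calculator 150 x 95 mm, 16 mm high, not to be moved. Origin at the centre of its underside.
Not all that is in view belongs to the job. Of the things shaped like the cradle, the grey one is meant.

How it is judged:
By the outcome, as a careful person would: the job done as asked, in the order asked, and still so for the second after the job is handed in, while the arm keeps its last pose, push and grip.
It also fails if it takes over 72 s, if anything falls off the work surface, if the arm or the gripper's body presses on something with over 40 N, if the wrist force passes 120 N, or if a joint passes its speed limit or range.

## Working session

There is one attempt and no reset: what is moved stays moved. The work goes in short steps, Python scripts to look and compute and a tool call to move; the robot and the scene stay as the last step left them, time stands still between calls to the robot, and variables do not carry over. Pictures are saved under pics/ and viewed, at most 10 in all, crops included, and the job is handed in when it is done.

Besides the shell and the picture viewer there is one more tool, called after "Call:" by a JSON object that holds its "fn" and its "kwargs", one argument or row to a line. play_rows: Moves the arm, as the interface text tells. Its arguments: {"type":"object","properties":{"deltas":{"type":"array","items":{"type":"object","properties":{"hand":{"type":"number"},"delta_pos":{"type":"array","items":{"type":"number"}},"rotation":{"type":"array","items":{"type":"number"}}}}},"force":{"type":"number"}},"required":["deltas"]}

```bash
mkdir -p pics; python3 - <<'E'
from cell import bot
import cv2,numpy as np
a=bot.capture("scene");b=bot.capture("side")
cv2.imwrite("pics/scene.png",a);cv2.imwrite("pics/side.png",b)
for n in("scene","side","wrist"):
  print(n,{k:np.round(v,4).tolist() for k,v in bot.camera_params(n).items()})
o=bot.get_obs();print({k:np.round(v,3).tolist() for k,v in o.items()},bot.tip_extent)
E
```

```text
scene {'camera_matrix': [[385.7157, 0.0, 277.5475], [0.0, 385.7157, 209.7108], [0.0, 0.0, 1.0]], 'dist_coeffs': [0.0176, 0.0, 0.0, 0.0, 0.0], 'R': [[0.7456, 0.6661, 0.017], [0.5002, -0.5427, -0.6748], [-0.4403, 0.5116, -0.7378]], 't': [-0.3601, -0.2062, 1.173]}
side {'camera_matrix': [[417.5406, 0.0, 278.7254], [0.0, 417.5406, 214.0066], [0.0, 0.0, 1.0]], 'dist_coeffs': [-0.0162, 0.0, 0.0, 0.0, 0.0], 'R': [[-0.9478, -0.3187, 0.0007], [-0.1645, 0.4873, -0.8576], [0.273, -0.813, -0.5143]], 't': [0.4797, 0.159, 0.9573]}
wrist {'camera_matrix': [[365.2216, 0.0, 279.3665], [0.0, 365.2216, 205.7165], [0.0, 0.0, 1.0]], 'dist_coeffs': [-0.0532, 0.0, 0.0, 0.0, 0.0], 'T_tool_cam': [[0.0001, -0.9478, -0.3187, 0.0818], [1.0, -0.0002, 0.001, 0.0006], [-0.001, -0.3187, 0.9478, -0.1205], [0.0, 0.0, 0.0, 1.0]]}
{'t': 0.1, 'joints': [-1.142, 0.116, 1.442, 0.0, 1.584, -0.038], 'qvel': [0.001, -0.001, 0.0, -0.0, -0.001, -0.001], 'joint_efforts': [0.001, -73.367, -63.379, 0.0, 0.005, 0.0], 'ee_pos': [0.304, -0.603, 0.253], 'ee_rot': [-3.055, -0.726, 0.0], 'wrist_force': [0.418, -0.434, -0.27], 'wrist_torque': [0.018, 0.054, 0.056], 'grasp_force': 0.0, 'width': 0.997} 0.022
```

View pics/scene.png

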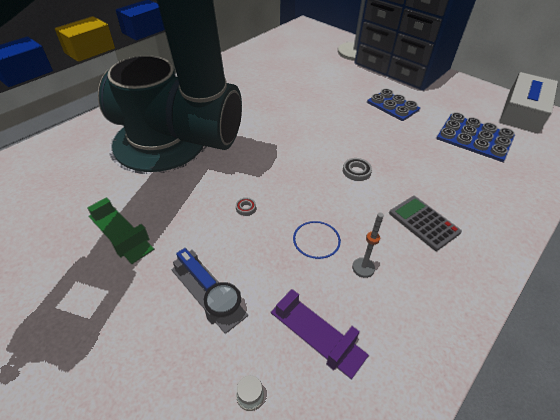

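View pics/side.png

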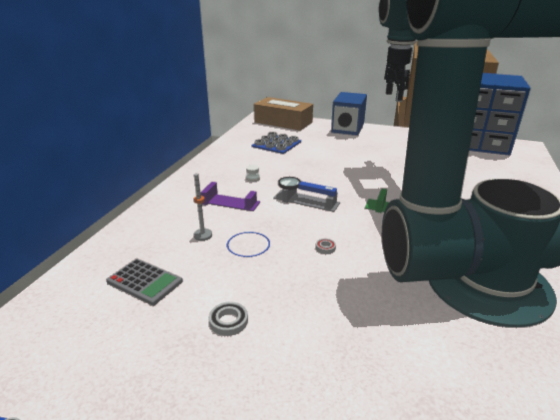

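The scene picture shows the large bearing at (357,169), ring (317,240), post foot (364,267) with collar (373,238), loupe lens (222,299), jar (250,390), spare (246,206) and calculator (425,222). Cradle-shaped things: green (120,232), purple (320,335), and grey (210,290) under the loupe. Grey is the one meant. The side view agrees: bearing (228,318), ring (248,244), loupe (308,188). I'll measure next, and make a crop to confirm.

```bash
cat > h.py <<'E'
import cv2,numpy as np
from cell import bot
def cam(n,obs=None):
    p=bot.camera_params(n);K=np.array(p["camera_matrix"]);d=np.array(p["dist_coeffs"])
    if n!="wrist": R=np.array(p["R"]);c=-R.T@np.array(p["t"]);return K,d,R.T,c
    T=np.array(p["T_tool_cam"]);Rt=cv2.Rodrigues(np.array(obs["ee_rot"]))[0]
    return K,d,Rt@T[:3,:3],Rt@T[:3,3]+np.array(obs["ee_pos"])
def plane(C,uv,z):
    K,d,R,c=C;u=cv2.undistortPoints(np.float64(uv).reshape(-1,1,2),K,d).reshape(-1,2)
    r=np.c_[u,np.ones(len(u))]@R.T
    return c+r*((z-c[2])/r[:,2])[:,None]
def circ(P):
    A=np.c_[2*P[:,:2],np.ones(len(P))];s=np.linalg.lstsq(A,(P[:,:2]**2).sum(1),rcond=None)[0]
    return s[:2],np.sqrt(s[2]+s[:2]@s[:2])
def big(m,roi):
    k=np.zeros_like(m);x0,y0,x1,y1=roi;k[y0:y1,x0:x1]=m[y0:y1,x0:x1]
    c=cv2.findContours(k,cv2.RETR_EXTERNAL,cv2.CHAIN_APPROX_NONE)[0]
    return max(c,key=cv2.contourArea).reshape(-1,2)
def hsv(im,lo,hi): return cv2.inRange(cv2.cvtColor(im,cv2.COLOR_BGR2HSV),np.array(lo),np.array(hi))
E
python3 - <<'E'
from h import *
rois={"scene":dict(ring=(285,212,350,265),bear=(335,150,380,188),col=(362,228,385,248),hand=(170,243,222,298),lens=(198,278,245,322),spare=(230,192,262,220),foot=(348,255,380,280)),
"side":dict(ring=(222,228,276,260),bear=(200,295,256,340),col=(190,190,208,208),hand=(296,178,342,198),lens=(274,174,302,192),spare=(312,235,340,256),foot=(190,226,215,242))}
for n in rois:
    im=cv2.imread(f"pics/{n}.png");C=cam(n);r=rois[n]
    blue=hsv(im,(105,110,40),(130,255,255));org=hsv(im,(3,170,80),(18,255,255))
    dark=cv2.inRange(cv2.cvtColor(im,cv2.COLOR_BGR2GRAY),0,165)
    black=cv2.inRange(cv2.cvtColor(im,cv2.COLOR_BGR2GRAY),0,60)
    ct=big(blue,r["ring"]);print(n,"ring",circ(plane(C,ct,0)))
    for k,z in(("bear",.009),("spare",.0075),("foot",.005)):
        ct=big(dark,r[k]);e=cv2.fitEllipse(ct);print(k,e,plane(C,[e[0]],z)[0].round(4),circ(plane(C,ct,z))) 
    ct=big(org,r["col"]);b=cv2.minAreaRect(ct);print("col",b)
    ct=big(blue,r["hand"]);b=cv2.minAreaRect(ct);print("hand",b,plane(C,cv2.boxPoints(b),.06).round(3).tolist())
    ct=big(black,r["lens"]);e=cv2.fitEllipse(ct);print("lens",e,plane(C,[e[0]],.05).round(4))
im=cv2.imread("pics/scene.png")
a=cv2.resize(im[140:290,220:400],None,fx=2.2,fy=2.2,interpolation=2);b=cv2.resize(im[220:370,160:340],None,fx=2.2,fy=2.2,interpolation=2)
cv2.imwrite("pics/crop.png",np.hstack([a,b]))
E
```

```text
scene ring (array([0.58346063, 0.02783251]), np.float64(0.05542579617752507))
bear ((356.82147216796875, 168.96148681640625), (22.98404312133789, 29.86656379699707), 100.79561614990234) [0.5172 0.2977 0.009 ] (array([0.51619059, 0.29891933]), np.float64(0.04605822861231633))
spare ((245.54978942871094, 206.54629516601562), (19.183088302612305, 21.05824089050293), 95.24083709716797) [ 0.3879 -0.0168  0.0075] (array([ 0.38737249, -0.01628101]), np.float64(0.030431456289749397))
foot ((364.7720031738281, 266.61712646484375), (21.858165740966797, 26.193613052368164), 84.36012268066406) [0.7151 0.0359 0.005 ] (array([0.71501573, 0.03665092]), np.float64(0.02955761693026138))
col ((372.7593994140625, 237.53302001953125), (12.529586791992188, 6.993257999420166), 29.05460548400879)
hand ((195.2566375732422, 268.15045166015625), (47.22418975830078, 12.793804168701172), 48.8140754699707) [[0.413, -0.25, 0.06], [0.41, -0.222, 0.06], [0.526, -0.237, 0.06], [0.526, -0.262, 0.06]]
lens ((221.1497802734375, 301.6947326660156), (37.370033264160156, 49.489479064941406), 135.23403930664062) [[ 0.5624 
[... 426 characters left out ...]
rray([ 0.38577896, -0.0143153 ]), np.float64(0.029911647652564682))
foot ((201.30416870117188, 234.44317626953125), (13.621509552001953, 21.38146209716797), 68.0084228515625) [0.7133 0.0358 0.005 ] (array([0.71601067, 0.03494585]), np.float64(0.03068937562368495))
col ((201.7000274658203, 198.10003662109375), (0.4472135603427887, 2.2360680103302), 26.56505012512207)
hand ((316.9038391113281, 187.9807586669922), (36.67371368408203, 7.060180187225342), 11.309932708740234) [[0.514, -0.206, 0.06], [0.523, -0.251, 0.06], [0.409, -0.239, 0.06], [0.404, -0.196, 0.06]]
lens ((261.250244140625, 65.31053161621094), (81.27733612060547, 252.9073028564453), 165.32302856445312) [[ 1.251  -1.8497  0.05  ]]
```

View pics/crop.png

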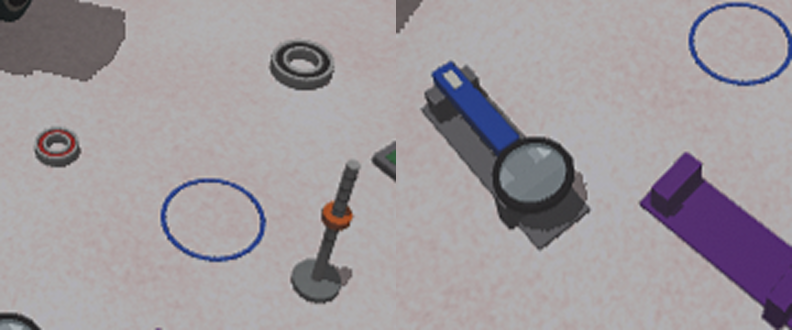

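The crop confirms it: the big bearing has a black seal, the small one is red, and the loupe lies on the grey rest. Next I move to look at the loupe from above with the wrist camera.

Call:
{"fn": "play_rows", "kwargs": {
  "deltas": [
    {"delta_pos":[0.95,1.41,0.2],"rotation":[0,0,-6.7],"hand":85},
    {"delta_pos":[1.9,2.3,0.4],"rotation":[0,0,-13.4],"hand":85},
    {"delta_pos":[2.8,3.4,0.6],"rotation":[0,0,-20],"hand":85},
    {"delta_pos":[3.7,4.4,0.8],"rotation":[0,0,-26.7],"hand":85},
    {"delta_pos":[4.3,5.4,0.94],"rotation":[0,0,-26.7],"hand":85}
  ]
}}

```text
t: 0.72
ee_pos: [0.4989, -0.3607, 0.2955]
ee_rot: [-3.141, 0.002, 0.0]
wrist_force: [0.5, -1.4, -0.4]
width: 0.995
grasp_force: 0.0
```

Call:
{"fn": "play_rows", "kwargs": {
  "deltas": [
    {"delta_pos":[0.3,0.9,0],"rotation":[0,0,0],"hand":85},
    {"delta_pos":[0.4,1.6,0],"rotation":[0,0,0],"hand":85},
    {"delta_pos":[0.4,1.6,0],"rotation":[0,0,0],"hand":85},
    {"delta_pos":[0.4,1.6,0],"rotation":[0,0,0],"hand":85}
  ]
}}

```text
t: 1.23
ee_pos: [0.5178, -0.2827, 0.2954]
ee_rot: [3.142, 0.001, -0.001]
wrist_force: [-0.3, -1.0, -0.4]
width: 0.995
grasp_force: 0.0
```

```bash
python3 - <<'E'
from h import *
o=bot.get_obs();print(np.round(o["ee_pos"],4),np.round(o["qvel"],3),np.round(o["joints"],2))
im=bot.capture("wrist");cv2.imwrite("pics/w1.png",im);C=cam("wrist",o)
np.save("w1.npy",np.r_[o["ee_pos"],o["ee_rot"]])
blue=hsv(im,(105,110,40),(130,255,255));cs=cv2.findContours(blue,cv2.RETR_EXTERNAL,cv2.CHAIN_APPROX_NONE)[0]
for c in cs:
  if cv2.contourArea(c)>300: b=cv2.minAreaRect(c);print(b,plane(C,cv2.boxPoints(b),.06).round(4).tolist())
E
```

```text
[ 0.5178 -0.2827  0.2954] [-0.016  0.008 -0.005 -0.001  0.001  0.   ] [-0.54 -0.08  1.57 -0.    1.65  1.03]
((239.66802978515625, 214.1516571044922), (23.08661460876465, 103.39181518554688), 5.194429397583008) [[0.4125, -0.2229, 0.06], [0.5262, -0.2377, 0.06], [0.5241, -0.2604, 0.06], [0.4101, -0.2479, 0.06]]
((27.0, 101.0), (102.0, 54.0), 90.0) [[0.6337, -0.0225, 0.06], [0.6319, -0.0753, 0.06], [0.5368, -0.0583, 0.06], [0.5374, -0.001, 0.06]]
```

View pics/w1.png

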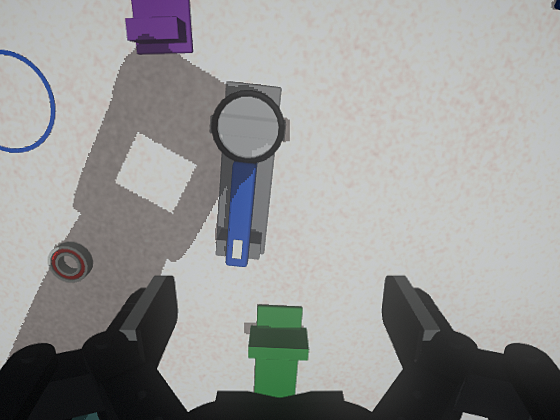

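The wrist view shows the loupe handle at (240,214), the lens at (249,127) and the spare at (70,261), with the green rest at the bottom. Next is a view over the ring and bearing.

Call:
{"fn": "play_rows", "kwargs": {
  "deltas": [
    {"delta_pos":[0.3,1.2,0],"rotation":[0,0,0],"hand":85},
    {"delta_pos":[0.6,2.4,0],"rotation":[0,0,0],"hand":85},
    {"delta_pos":[0.9,3.6,0],"rotation":[0,0,0],"hand":85},
    {"delta_pos":[1.2,4.8,0],"rotation":[0,0,0],"hand":85},
    {"delta_pos":[1.5,6.0,0],"rotation":[0,0,0],"hand":85}
  ]
}}

```text
t: 1.9
ee_pos: [0.5933, 0.0185, 0.2955]
ee_rot: [3.141, -0.001, 0.0]
wrist_force: [0.0, 0.5, -0.4]
width: 0.995
grasp_force: 0.0
```

Call:
{"fn": "play_rows", "kwargs": {
  "deltas": [
    {"delta_pos":[0.1,1.2,0],"rotation":[0,0,0],"hand":85},
    {"delta_pos":[0.1,2.4,0],"rotation":[0,0,0],"hand":85},
    {"delta_pos":[0.1,3.0,0],"rotation":[0,0,0],"hand":85},
    {"delta_pos":[0.1,3.0,0],"rotation":[0,0,0],"hand":85},
    {"delta_pos":[0.1,3.0,0],"rotation":[0,0,0],"hand":85}
  ]
}}

```text
t: 2.52
ee_pos: [0.5982, 0.1665, 0.2953]
ee_rot: [3.141, -0.0, -0.001]
wrist_force: [-0.1, -0.3, 0.6]
width: 0.999
grasp_force: 0.0
```

```bash
cat > look.py <<'E'
from h import *
import sys
o=bot.get_obs();print(np.round(o["ee_pos"],4),np.round(o["qvel"],3)[:3])
im=bot.capture("wrist");cv2.imwrite(f"pics/{sys.argv[1]}.png",im);C=cam("wrist",o)
g=cv2.cvtColor(im,cv2.COLOR_BGR2GRAY)
for nm,m,z in(("blue",hsv(im,(105,110,40),(130,255,255)),0),("dark",cv2.inRange(g,0,150),.018),("org",hsv(im,(3,170,80),(18,255,255)),.12)):
  for c in cv2.findContours(m,cv2.RETR_CCOMP,cv2.CHAIN_APPROX_NONE)[0]:
    if len(c)>20 and cv2.contourArea(c)>80:
      e=cv2.fitEllipse(c);q,r=circ(plane(C,c.reshape(-1,2),z));print(nm,np.round(e[0],1),np.round(e[1],1),"circ",q.round(4),round(r,4))
E
python3 look.py w2
```

```text
[0.5982 0.1665 0.2953] [-0.011 -0.01   0.003]
blue [398.4 169.1] [89.9 99.4] circ [0.5834 0.0256] 0.0563
blue [398.2 169.6] [84.9 93.4] circ [0.5831 0.026 ] 0.0531
dark [555.7 292.9] [ 8.  27.4] circ [ 0.4305 -0.1978] 0.013
dark [398.4 169. ] [ 90.7 100.1] circ [0.5876 0.0318] 0.0543
dark [398.1 169.5] [83.4 92.2] circ [0.5875 0.0321] 0.05
dark [425.8  45.1] [ 46.  159.3] circ [0.7331 0.0028] 0.0493
dark [504.   28.5] [12.  19.2] circ [ 0.7371 -0.064 ] 0.0074
dark [549.3 113. ] [ 18.5 185.7] circ [ 0.6963 -0.1332] 0.0428
dark [274.5 249.4] [403.5 573.2] circ [0.3985 0.1667] 0.2651
dark [155.5 232.8] [11.8 27.9] circ [0.5146 0.3042] 0.0161
dark [188.3 209.6] [ 7.4 31. ] circ [0.5372 0.2753] 0.0136
dark [209.8 180.7] [58.6 83.6] circ [0.5754 0.2445] 0.0397
org [454.2  40.4] [30.9 35.7] circ [0.7129 0.0329] 0.0113
```

View pics/w2.png

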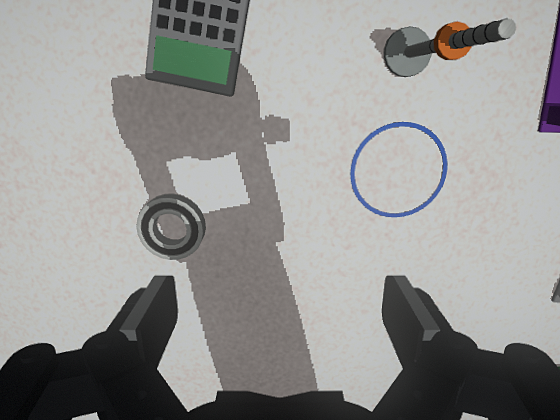

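The view shows the bearing at about (171,227), ring (398,169), post foot (407,51) and collar (454,40). The calculator, at (197,45), is clear.

```bash
python3 - <<'E'
from h import *
o=bot.get_obs();C=cam("wrist",o);S=cam("scene");D=cam("side")
print("bear",plane(C,[(171,226.5)],.018),plane(C,[(137,227),(205,227),(171,194)],.012))
def ray(C,uv):
    p=plane(C,[uv],0)[0];d=p-C[3];return C[3],d/np.linalg.norm(d)
im=cv2.imread("pics/side.png");m=hsv(im,(3,120,60),(20,255,255));m[:180]=0;m[215:]=0;m[:,:185]=0;m[:,215:]=0
ys,xs=np.nonzero(m);sd=(np.mean([xs.min(),xs.max()]),np.mean([ys.min(),ys.max()]));print(sd,len(xs))
R=[ray(S,(372.8,237.7)),ray(C,(454.2,40.4)),ray(D,sd)]
def tri(R):
    A=sum(np.eye(3)-np.outer(d,d) for c,d in R);b=sum((np.eye(3)-np.outer(d,d))@c for c,d in R);return np.linalg.solve(A,b).round(4)
print("collar",tri(R),tri(R[:2]),tri(R[1:]),tri([R[0],R[2]]))
w=np.load("w1.npy");W=cam("wrist",dict(ee_pos=w[:3],ee_rot=w[3:]))
im=cv2.imread("pics/w1.png");g=cv2.cvtColor(im,cv2.COLOR_BGR2GRAY)
m=cv2.inRange(g,0,60);ct=big(m,(205,85,295,168));h=cv2.convexHull(ct);e=cv2.fitEllipse(h);print("lens",e,circ(plane(W,h.reshape(-1,2),.056)))
E
```

```text
bear [[0.52093066 0.29275394 0.018     ]] [[0.51783848 0.33595249 0.012     ]
 [0.51790654 0.25387688 0.012     ]
 [0.55904385 0.29078888 0.012     ]]
(np.float64(198.5), np.float64(199.0)) 43
collar [0.7134 0.0308 0.1124] [0.7139 0.0304 0.1146] [0.7143 0.028  0.1094] [0.7128 0.0323 0.1118]
lens ((247.0181884765625, 128.2847137451172), (72.1318588256836, 78.57373046875), 4.51199197769165) (array([ 0.55763787, -0.25233384]), np.float64(0.03607736238430197))
```

Call:
{"fn": "play_rows", "kwargs": {
  "deltas": [
    {"delta_pos":[-0.4,0.5,-0.9],"rotation":[0,0,0],"hand":40},
    {"delta_pos":[-0.8,1.0,-1.8],"rotation":[0,0,0],"hand":40},
    {"delta_pos":[-1.2,1.5,-2.7],"rotation":[0,0,0],"hand":40},
    {"delta_pos":[-1.6,1.97,-3.5],"rotation":[0,0,0],"hand":40},
    {"delta_pos":[-1.6,1.97,-3.9],"rotation":[0,0,0],"hand":40}
  ]
}}

```text
t: 3.2
ee_pos: [0.5167, 0.2658, 0.0985]
ee_rot: [3.141, 0.002, -0.003]
wrist_force: [0.0, -0.0, 0.1]
width: 0.47
grasp_force: 0.0
```

```bash
python3 - <<'E'
from h import *
o=bot.get_obs();print(np.round(o["ee_pos"],4),o["width"])
im=bot.capture("wrist");s=bot.capture("side")
cv2.imwrite("pics/w3.png",np.hstack([cv2.resize(im,(480,360)),cv2.resize(s[230:350,150:310],None,fx=2,fy=3)[:360]]))
E
```

```text
[0.5167 0.2658 0.0985] 0.4695498362004091
```

View pics/w3.png

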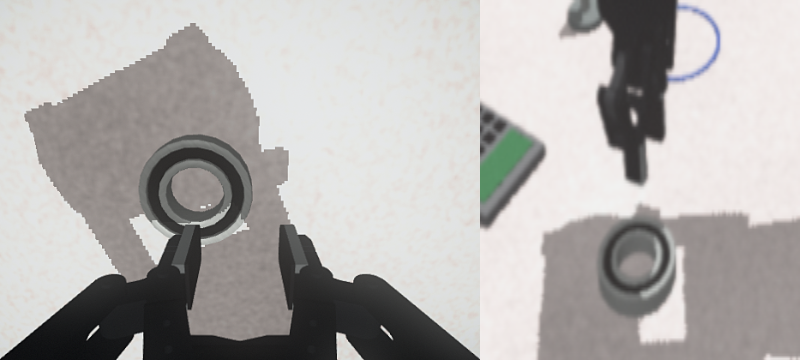

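The view shows the bearing at about (228,219) in full-frame pixels, which gives y≈0.295. The left finger is over the bore and the right finger outside. I descend now.

Call:
{"fn": "play_rows", "kwargs": {
  "deltas": [
    {"delta_pos":[0.02,0,-0.6],"rotation":[0,0,0],"hand":40},
    {"delta_pos":[0.02,0,-1.1],"rotation":[0,0,0],"hand":40},
    {"delta_pos":[0.02,0,-1.35],"rotation":[0,0,0],"hand":40},
    {"delta_pos":[0.02,0,-1.45],"rotation":[0,0,0],"hand":40},
    {"delta_pos":[0.02,0,-1.45],"rotation":[0,0,0],"hand":40}
  ]
}}

```text
t: 3.92
ee_pos: [0.5194, 0.266, 0.0288]
ee_rot: [-3.141, -0.001, -0.001]
wrist_force: [0.7, 0.5, 0.9]
width: 0.474
grasp_force: 0.0
```

Call:
{"fn": "play_rows", "kwargs": {
  "deltas": [
    {"delta_pos":[0,0,0],"rotation":[0,0,0],"hand":18},
    {"delta_pos":[0,0,0],"rotation":[0,0,0],"hand":18},
    {"delta_pos":[0,0,0],"rotation":[0,0,0],"hand":18},
    {"delta_pos":[0,0,0],"rotation":[0,0,0],"hand":18}
  ],
  "force": 20
}}

```text
t: 4.42
ee_pos: [0.5193, 0.2663, 0.0292]
ee_rot: [-3.141, -0.002, -0.002]
wrist_force: [-1.8, 0.1, 5.1]
width: 0.251
grasp_force: 22.6
```

Call:
{"fn": "play_rows", "kwargs": {
  "deltas": [
    {"delta_pos":[0.04,-0.3,0],"rotation":[0,0,-3],"hand":18},
    {"delta_pos":[0.12,-0.8,0],"rotation":[0,0,-7],"hand":18},
    {"delta_pos":[0.2,-1.3,0],"rotation":[0,0,-11],"hand":18},
    {"delta_pos":[0.28,-1.8,0],"rotation":[0,0,-15],"hand":18},
    {"delta_pos":[0.38,-2.3,0],"rotation":[0,0,-19],"hand":18}
  ]
}}

```text
t: 5.05
ee_pos: [0.5385, 0.1505, 0.0292]
ee_rot: [-3.097, 0.522, -0.002]
wrist_force: [-0.9, 5.2, 6.1]
width: 0.247
grasp_force: 22.8
```

Call:
{"fn": "play_rows", "kwargs": {
  "deltas": [
    {"delta_pos":[0.1,-0.5,0],"rotation":[0,0,-4],"hand":18},
    {"delta_pos":[0.2,-1.1,0],"rotation":[0,0,-8],"hand":18},
    {"delta_pos":[0.3,-1.7,0],"rotation":[0,0,-12],"hand":18},
    {"delta_pos":[0.4,-2.2,0],"rotation":[0,0,-16],"hand":18},
    {"delta_pos":[0.47,-2.6,0],"rotation":[0,0,-19],"hand":18}
  ]
}}

```text
t: 5.68
ee_pos: [0.562, 0.0202, 0.0292]
ee_rot: [-2.968, 1.026, -0.002]
wrist_force: [-1.1, 5.1, 7.0]
width: 0.25
grasp_force: 23.0
```

Call:
{"fn": "play_rows", "kwargs": {
  "deltas": [
    {"delta_pos":[0.04,-0.25,0],"rotation":[0,0,-2],"hand":18},
    {"delta_pos":[0.04,-0.33,0],"rotation":[0,0,-2],"hand":18},
    {"delta_pos":[0.04,-0.33,0],"rotation":[0,0,-2],"hand":18}
  ]
}}

```text
t: 6.05
ee_pos: [0.564, 0.0038, 0.0293]
ee_rot: [-2.952, 1.075, -0.003]
wrist_force: [1.8, -2.5, 5.9]
width: 0.251
grasp_force: 23.4
```

```bash
python3 - <<'E'
from h import *
o=bot.get_obs();print(np.round(o["ee_pos"],4),np.round(o["ee_rot"],3),np.round(o["joints"],2))
im=bot.capture("wrist");s=bot.capture("side");c=bot.capture("scene");f=lambda a:cv2.resize(a,None,fx=2.5,fy=2.5)
cv2.imwrite("pics/w4.png",np.hstack([f(c[190:300,260:400]),f(s[170:280,180:320])]))
E
```

```text
[0.564  0.0038 0.0293] [-2.952  1.075 -0.003] [-0.04  0.03  1.91 -0.    1.2   2.23]
```

View pics/w4.png

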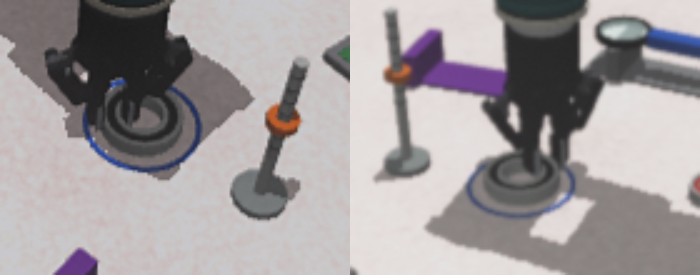

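Both views show the bearing inside the blue ring, held by its wall. I release, rise, and measure.

Call:
{"fn": "play_rows", "kwargs": {
  "deltas": [
    {"delta_pos":[0,0,0],"rotation":[0,0,0],"hand":38},
    {"delta_pos":[0,0,0],"rotation":[0,0,0],"hand":38},
    {"delta_pos":[0,0,0.5],"rotation":[0,0,0],"hand":38},
    {"delta_pos":[0,0,1.5],"rotation":[0,0,0],"hand":38},
    {"delta_pos":[0,0,2.7],"rotation":[0,0,0],"hand":38}
  ]
}}

```text
t: 6.82
ee_pos: [0.5626, 0.0046, 0.1636]
ee_rot: [2.952, -1.073, -0.003]
wrist_force: [1.2, 0.3, 1.2]
width: 0.444
grasp_force: 0.0
```

Call:
{"fn": "play_rows", "kwargs": {
  "deltas": [
    {"delta_pos":[0,-0.5,1.2],"rotation":[0,0,10],"hand":60},
    {"delta_pos":[0,-1,2.2],"rotation":[0,0,20],"hand":60},
    {"delta_pos":[0,-1,2.2],"rotation":[0,0,30],"hand":60},
    {"delta_pos":[0,-1,2.2],"rotation":[0,0,33],"hand":60}
  ]
}}

```text
t: 7.32
ee_pos: [0.5633, -0.0458, 0.2736]
ee_rot: [3.136, -0.186, 0.001]
wrist_force: [-0.6, -0.5, -0.4]
width: 0.703
grasp_force: 0.0
```

```bash
python3 look.py w5; cat > b.py <<'E'
from h import *
im=bot.capture("scene");s=bot.capture("side")
cv2.imwrite("pics/s5.png",im);cv2.imwrite("pics/d5.png",s)
for n,i,roi in(("scene",im,(295,215,342,258)),("side",s,(228,225,272,258))):
    g=cv2.cvtColor(i,cv2.COLOR_BGR2GRAY);b=hsv(i,(105,110,40),(130,255,255));m=cv2.inRange(g,0,165)&~b
    ct=big(m,roi);C=cam(n);print(n,circ(plane(C,cv2.convexHull(ct).reshape(-1,2),.009)))
    print("ring",circ(plane(C,np.argwhere(b[roi[1]-6:roi[3]+6,roi[0]-10:roi[2]+10])[:,::-1]+[roi[0]-10,roi[1]-6],0)))
E
python3 b.py
```

```text
[ 0.5633 -0.0458  0.2736] [0.007 0.007 0.014]
blue [480.8 231. ] [ 26.2 140.8] circ [ 0.4421 -0.264 ] 0.0489
blue [475.1 276.4] [11.8 25.1] circ [ 0.3927 -0.2714] 0.0121
blue [210.6 150.1] [100.1 105.7] circ [0.5835 0.0262] 0.0562
blue [210.7 150.3] [94.5 99.6] circ [0.5834 0.0261] 0.053
dark [273.4 310.4] [14.9 19.3] circ [ 0.3885 -0.0187] 0.0102
dark [273.3 309.1] [30.2 35.7] circ [ 0.3897 -0.0188] 0.0214
dark [273.4 309.4] [23.1 27. ] circ [ 0.3894 -0.0188] 0.0163
dark [273.4 307.3] [40.6 45.4] circ [ 0.3986 -0.0188] 0.0233
dark [469.7 186.9] [ 95.3 204.6] circ [ 0.4996 -0.2484] 0.0821
dark [475.3 276.4] [11.3 23. ] circ [ 0.4041 -0.2619] 0.0108
dark [487.1 160.5] [41.8 55.4] circ [ 0.5443 -0.268 ] 0.0248
dark [496.6 133.4] [20.2 52.1] circ [ 0.5659 -0.2742] 0.0187
dark [244.9 278.4] [338.1 562.5] circ [ 0.3535 -0.0122] 0.2427
dark [196. 186.] [16.2 57.8] circ [0.5592 0.0415] 0.0208
dark [181.  207.5] [54.  87.6] circ [0.5312 0.0623] 0.0375
dark [255.5 160.7] [ 6.4 19.2] circ [ 0.5705 -0.0219] 0.0066
dark [545.9   3.1] [ 7.7 29.3] circ [ 0.6959 -0.3186] 0.01
dark [380.7  42.7] [ 74.  101.3] circ [ 0.6707 -0.1573] 0.0396
dark [173.5  20.5] [46.8 87.3] circ [0.7163 0.0395] 0.0298
dark [ 9.3 61.8] [ 20.  134.5] circ [0.7117 0.2063] 0.031
org [143.3   7.4] [21.3 35.7] circ [0.7092 0.03  ] 0.0097
scene (array([0.59925817, 0.04351898]), np.float64(0.07125405701962416))
ring (array([0.58307992, 0.02821702]), np.float64(0.05470551593139891))
side (array([0.58879499, 0.03545423]), np.float64(0.07144907195399669))
ring (array([0.13909128, 0.00828951]), np.float64(0.38895971393803014))
```

View pics/w5.png

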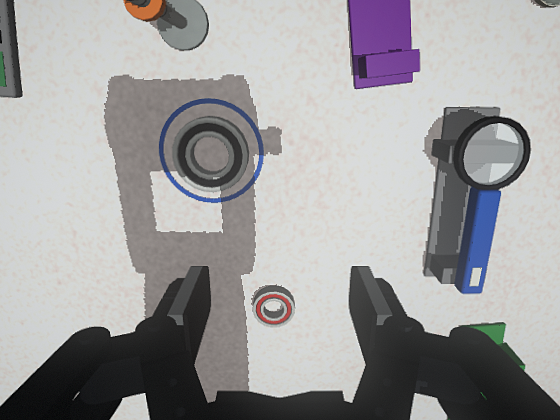

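The picture shows the bearing centred at about (211,153), wholly inside the ring centred at (211,150). Next is the loupe. Its handle runs through (481,240) and the tool yaw (−7°) already matches it.

Call:
{"fn": "play_rows", "kwargs": {
  "deltas": [
    {"delta_pos":[-0.4,-0.9,-0.2],"rotation":[0,0,0],"hand":60},
    {"delta_pos":[-0.8,-1.8,-0.5],"rotation":[0,0,0],"hand":60},
    {"delta_pos":[-1.2,-2.7,-0.8],"rotation":[0,0,0],"hand":60},
    {"delta_pos":[-1.6,-3.6,-1.3],"rotation":[0,0,0],"hand":60},
    {"delta_pos":[-1.77,-3.94,-1.8],"rotation":[0,0,0],"hand":60}
  ]
}}

```text
t: 8.1
ee_pos: [0.4737, -0.2442, 0.1823]
ee_rot: [3.135, -0.196, -0.0]
wrist_force: [0.9, 1.2, 0.9]
width: 0.702
grasp_force: 0.0
```

Call:
{"fn": "play_rows", "kwargs": {
  "deltas": [
    {"delta_pos":[0,0,0],"rotation":[0,0,0],"hand":60},
    {"delta_pos":[0,0,0],"rotation":[0,0,0],"hand":60}
  ]
}}

```text
t: 8.35
ee_pos: [0.4753, -0.242, 0.1839]
ee_rot: [3.136, -0.191, 0.001]
wrist_force: [0.8, 0.5, 0.4]
width: 0.699
grasp_force: 0.0
```

```bash
python3 - <<'E'
from h import *
o=bot.get_obs();print(np.round(o["ee_pos"],4),np.round(o["ee_rot"],3))
im=bot.capture("wrist");cv2.imwrite("pics/w6.png",im);C=cam("wrist",o)
blue=hsv(im,(105,110,40),(130,255,255));c=max(cv2.findContours(blue,cv2.RETR_EXTERNAL,cv2.CHAIN_APPROX_NONE)[0],key=cv2.contourArea)
b=cv2.minAreaRect(c);print(b);P=plane(C,cv2.boxPoints(b),.06);print(P.round(4).tolist(),P.mean(0).round(4))
E
```

```text
[ 0.4753 -0.242   0.1839] [ 3.136e+00 -1.910e-01  1.000e-03]
((279.0, 209.5), (151.0, 34.0), 90.0)
[[0.5267, -0.2374, 0.06], [0.5239, -0.2598, 0.06], [0.4105, -0.2476, 0.06], [0.4137, -0.2219, 0.06]] [ 0.4687 -0.2417  0.06  ]
```

View pics/w6.png

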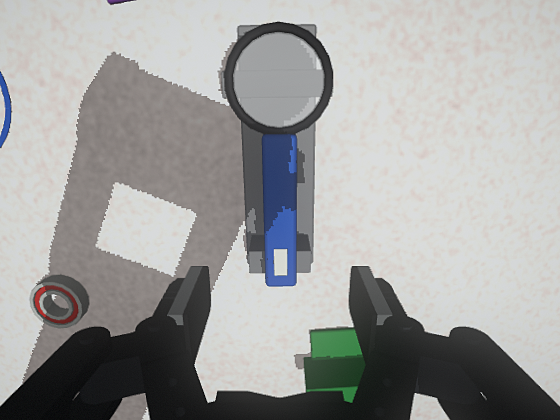

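The handle is vertical and centred between the fingers, with its centre at (279,210). I descend now.

Call:
{"fn": "play_rows", "kwargs": {
  "deltas": [
    {"delta_pos":[0.02,-0.02,-0.9],"rotation":[0,0,0],"hand":60},
    {"delta_pos":[0.02,-0.02,-1.8],"rotation":[0,0,0],"hand":60},
    {"delta_pos":[0.02,-0.02,-2.4],"rotation":[0,0,0],"hand":60},
    {"delta_pos":[0.02,-0.02,-2.62],"rotation":[0,0,0],"hand":60},
    {"delta_pos":[0.02,-0.02,-2.62],"rotation":[0,0,0],"hand":60}
  ]
}}

```text
t: 9.02
ee_pos: [0.4764, -0.2431, 0.0527]
ee_rot: [3.136, -0.19, 0.0]
wrist_force: [0.3, -0.3, 0.5]
width: 0.701
grasp_force: 0.0
```

Call:
{"fn": "play_rows", "kwargs": {
  "deltas": [
    {"delta_pos":[0,0,0],"rotation":[0,0,0],"hand":15},
    {"delta_pos":[0,0,0],"rotation":[0,0,0],"hand":15},
    {"delta_pos":[0,0,0],"rotation":[0,0,0],"hand":15},
    {"delta_pos":[0,0,0],"rotation":[0,0,0],"hand":15},
    {"delta_pos":[0,0,0],"rotation":[0,0,0],"hand":15}
  ],
  "force": 60
}}

```text
t: 9.65
ee_pos: [0.4765, -0.2437, 0.0535]
ee_rot: [3.135, -0.191, 0.003]
wrist_force: [-0.1, -0.0, 5.7]
width: 0.268
grasp_force: 59.8
```

Call:
{"fn": "play_rows", "kwargs": {
  "deltas": [
    {"delta_pos":[0,0,0.2],"rotation":[0,0,0],"hand":15},
    {"delta_pos":[0,0,0.7],"rotation":[0,0,0],"hand":15},
    {"delta_pos":[0,0,1.4],"rotation":[0,0,0],"hand":15},
    {"delta_pos":[0,0,2.2],"rotation":[0,0,0],"hand":15},
    {"delta_pos":[0,0,3.2],"rotation":[0,0,0],"hand":15}
  ]
}}

```text
t: 10.28
ee_pos: [0.4753, -0.2431, 0.2135]
ee_rot: [-3.135, 0.191, 0.001]
wrist_force: [0.3, 0.1, -1.0]
width: 0.273
grasp_force: 58.7
```

```bash
python3 - <<'E'
from h import *
C=cam("wrist",dict(ee_pos=[.5633,-.0458,.2736],ee_rot=[3.136,-.186,.001]))
im=cv2.imread("pics/w5.png")
m=cv2.inRange(cv2.cvtColor(im,cv2.COLOR_BGR2GRAY),0,70)
ct=big(m,(165,108,260,198));e=cv2.fitEllipse(ct);print(e,circ(plane(C,ct,.018)))
# same from the fixed scene camera after release
s=bot.capture("scene");m=cv2.inRange(cv2.cvtColor(s,cv2.COLOR_BGR2GRAY),0,70)
ct=big(m,(298,215,340,258));print(cv2.fitEllipse(ct),circ(plane(cam("scene"),ct,.018)))
d=bot.capture("side");m=cv2.inRange(cv2.cvtColor(d,cv2.COLOR_BGR2GRAY),0,70)
ct=big(m,(228,225,272,258));print(cv2.fitEllipse(ct),circ(plane(cam("side"),ct,.018)))
E
```

```text
((209.50035095214844, 154.40843200683594), (61.165035247802734, 65.1420669555664), 130.02098083496094) (array([0.5832432 , 0.02406997]), np.float64(0.03306089207730405))
((316.3968811035156, 235.11199951171875), (20.622350692749023, 27.799531936645508), 98.12944030761719) (array([0.58346557, 0.02539283]), np.float64(0.032070731847597754))
((268.1513977050781, 236.59359741210938), (10.083985328674316, 17.259254455566406), 0.0) (array([0.57282138, 0.02696432]), np.float64(0.02281162698855429))
```

Call:
{"fn": "play_rows", "kwargs": {
  "deltas": [
    {"delta_pos":[0.05,0.5,0.3],"rotation":[0,0,0],"hand":15},
    {"delta_pos":[0.15,1.3,0.3],"rotation":[0,0,0],"hand":15},
    {"delta_pos":[0.2,2.2,0.3],"rotation":[0,0,0],"hand":15},
    {"delta_pos":[0.3,3.1,0.3],"rotation":[0,0,0],"hand":15},
    {"delta_pos":[0.35,4.0,0.3],"rotation":[0,0,0],"hand":15}
  ]
}}

```text
t: 11.0
ee_pos: [0.4931, -0.042, 0.2272]
ee_rot: [3.136, -0.191, 0.0]
wrist_force: [0.1, -0.8, -2.5]
width: 0.267
grasp_force: 59.0
```

Call:
{"fn": "play_rows", "kwargs": {
  "deltas": [
    {"delta_pos":[0.1,0.8,0],"rotation":[0,0,0],"hand":15},
    {"delta_pos":[0.15,1.4,0],"rotation":[0,0,0],"hand":15},
    {"delta_pos":[0.15,1.6,-0.3],"rotation":[0,0,0],"hand":15},
    {"delta_pos":[0.15,1.6,-0.8],"rotation":[0,0,0],"hand":15},
    {"delta_pos":[0.15,1.6,-1.3],"rotation":[0,0,0],"hand":15}
  ]
}}

```text
t: 11.62
ee_pos: [0.5004, 0.0362, 0.1604]
ee_rot: [3.136, -0.191, -0.001]
wrist_force: [0.2, 0.7, -2.0]
width: 0.266
grasp_force: 59.1
```

Call:
{"fn": "play_rows", "kwargs": {
  "deltas": [
    {"delta_pos":[0,-0.02,-0.4],"rotation":[0,0,0],"hand":15},
    {"delta_pos":[0,-0.02,-0.75],"rotation":[0,0,0],"hand":15},
    {"delta_pos":[0,-0.02,-0.9],"rotation":[0,0,0],"hand":15},
    {"delta_pos":[0,-0.02,-0.9],"rotation":[0,0,0],"hand":15},
    {"delta_pos":[0,-0.02,-0.9],"rotation":[0,0,0],"hand":15}
  ]
}}

```text
t: 12.25
ee_pos: [0.5012, 0.0356, 0.1178]
ee_rot: [-3.136, 0.191, -0.002]
wrist_force: [0.2, -0.8, -1.1]
width: 0.271
grasp_force: 59.1
```

```bash
python3 - <<'E'
from h import *
o=bot.get_obs();print(np.round(o["ee_pos"],4),np.round(o["ee_rot"],4))
w=bot.capture("wrist");s=bot.capture("scene");d=bot.capture("side")
for n,i in(("wf",w),("sf",s),("df",d)):cv2.imwrite(f"pics/{n}.png",i)
f=lambda a:cv2.resize(a,(400,300),interpolation=cv2.INTER_CUBIC)
cv2.imwrite("pics/v9.png",np.vstack([np.hstack([f(s[180:300,260:420]),f(d[160:280,170:330])]),np.hstack([f(w),f(w)])]))
E
```

```text
[0.5012 0.0356 0.1178] [-3.1357e+00  1.9060e-01 -1.7000e-03]
```

View pics/v9.png

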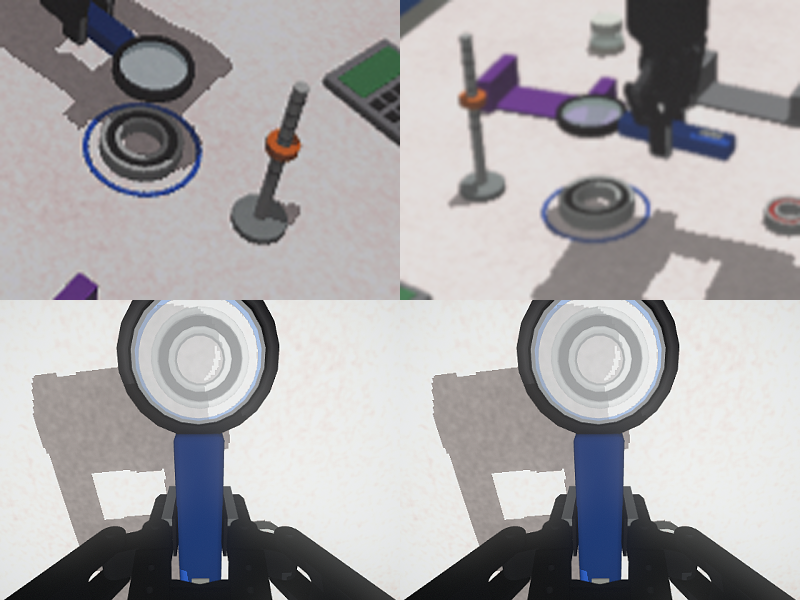

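The lens is over the bearing, with the bearing centred in it in the wrist view, and the rim is near collar height. I measure the lens and collar with the same fixed cameras.

```bash
python3 - <<'E'
from h import *
o=bot.get_obs();S=cam("scene");D=cam("side");W=cam("wrist",o)
s=cv2.imread("pics/sf.png");d=cv2.imread("pics/df.png");w=cv2.imread("pics/wf.png")
def ray(C,uv):
    p=plane(C,[uv],0)[0];q=p-C[3];return C[3],q/np.linalg.norm(q)
def tri(R):
    A=sum(np.eye(3)-np.outer(q,q) for c,q in R);b=sum((np.eye(3)-np.outer(q,q))@c for c,q in R);return np.linalg.solve(A,b).round(4)
def orange(im,roi):
    x0,y0,x1,y1=roi;H=cv2.cvtColor(im,cv2.COLOR_BGR2HSV);m=cv2.inRange(H,np.array((2,110,50)),np.array((20,255,255)));ct=big(m,roi)
    b=cv2.minAreaRect(ct);x,y,wd,h=cv2.boundingRect(ct);print("org",b,(x,y,wd,h));return (x+(wd-1)/2,y+(h-1)/2)
def rim(im,roi,t=75):
    m=cv2.inRange(cv2.cvtColor(im,cv2.COLOR_BGR2GRAY),0,t);ct=cv2.convexHull(big(m,roi));e=cv2.fitEllipse(ct);x=cv2.boundingRect(ct);print("rim",e,x);return e[0]
cs,cd=orange(s,(362,225,390,250)),orange(d,(188,188,212,208))
rs,rd=rim(s,(303,193,339,222)),rim(d,(231,195,262,217))
print("collar sc+sd",tri([ray(S,cs),ray(D,cd)]),"lens",tri([ray(S,rs),ray(D,rd)]))
v=cam("wrist",dict(ee_pos=[.5982,.1665,.2953],ee_rot=[3.141,0,-.001]));im=cv2.imread("pics/w2.png")
cw=orange(im,(425,15,485,65));print("all",tri([ray(S,cs),ray(D,cd),ray(v,cw)]),tri([ray(S,cs),ray(v,cw)]))
# height from each fixed view given the post axis
for xy in((.7125,.032),(.714,.034)):
  for C,c in((S,cs),(D,cd),(v,cw)):
    c0,q=ray(C,c);k=(np.array(xy)-c0[:2])@q[:2]/(q[:2]@q[:2]);print(xy,(c0+k*q).round(4))
m=cv2.inRange(cv2.cvtColor(w,cv2.COLOR_BGR2GRAY),0,75);ct=big(m,(155,0,400,188)).astype(float)
ct=ct[(ct[:,1]>2)&(ct[:,1]<185)];ct=cv2.convexHull(ct.astype(np.float32)).reshape(-1,2);ct=ct[(ct[:,1]>4)&(ct[:,1]<183)]
for z in(.114,.120): print("wrist lens",z,circ(plane(W,ct,z)))
E
```

```text
org ((373.0, 238.0), (12.0, 12.0), 90.0) (367, 232, 13, 13)
org ((198.5, 199.0), (6.0, 9.0), 90.0) (194, 196, 10, 7)
rim ((319.2357177734375, 206.30874633789062), (29.437763214111328, 37.36998748779297), 112.76872253417969) (303, 193, 35, 29)
rim ((247.39878845214844, 206.5569610595703), (16.148237228393555, 32.36958312988281), 97.27753448486328) (232, 199, 30, 16)
collar sc+sd [0.7133 0.0319 0.1116] lens [0.5786 0.028  0.1119]
org ((452.0, 40.5), (37.0, 36.0), 90.0) (434, 22, 37, 38)
all [0.7136 0.0314 0.1118] [0.7141 0.0315 0.1127]
(0.7125, 0.032) [0.7142 0.0326 0.1115]
(0.7125, 0.032) [0.7122 0.0318 0.1117]
(0.7125, 0.032) [0.7136 0.0323 0.1146]
(0.714, 0.034) [0.7137 0.0339 0.1099]
(0.714, 0.034) [0.7117 0.0326 0.1122]
(0.714, 0.034) [0.7132 0.0338 0.1181]
wrist lens 0.114 (array([0.58349178, 0.02583192]), np.float64(0.036815886755715274))
wrist lens 0.12 (array([0.58343985, 0.02580579]), np.float64(0.03503817722223543))
```

Call:
{"fn": "play_rows", "kwargs": {
  "deltas": [
    {"delta_pos":[0,-0.02,-0.04],"rotation":[0,0,0],"hand":15},
    {"delta_pos":[0,-0.02,-0.04],"rotation":[0,0,0],"hand":15},
    {"delta_pos":[0,-0.02,-0.04],"rotation":[0,0,0],"hand":15},
    {"delta_pos":[0,-0.02,-0.04],"rotation":[0,0,0],"hand":15},
    {"delta_pos":[0,-0.02,-0.04],"rotation":[0,0,0],"hand":15}
  ]
}}

```text
t: 13.02
ee_pos: [0.5009, 0.0346, 0.115]
ee_rot: [-3.136, 0.191, 0.0]
wrist_force: [-0.9, -0.8, -0.8]
width: 0.271
grasp_force: 59.1
```

```bash
python3 - <<'E'
from cell import bot
import numpy as np
o=bot.get_obs();print(np.round(o["ee_pos"],4),np.round(o["qvel"],3),o["grasp_force"],o["t"])
if abs(o["ee_pos"][2]-.116)<.003 and max(abs(np.array(o["qvel"])))<.05: print(bot.hand_in())
E
```

```text
[0.5009 0.0346 0.115 ] [ 0.     0.002  0.     0.     0.    -0.001] 59.08175826072693 13.025
the job is handed in; nothing more can be done
None
```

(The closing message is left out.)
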